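# Reset the tripped handpiece control unit

### The arm

A 7-joint arm with a two-finger parallel gripper is mounted at the origin on a cart in front of the work surface, level with it; the furniture and walls round the work are solid. World frame = base frame: x ahead of the robot, y to its left, z up, the work surface at z = 0. Lengths are in m, angles in rad, forces in N, time in s.
With the tool pointing down it reaches from about 0.4 to 0.85 m from the base axis. Payload 6.9 kg.
Tool frame: the origin (TCP) lies midway between the tips of the shut fingers; the grasp point (between the pads) lies behind it (ctrl.pinch_z is the z of the grasp point in the tool frame, in m); z points along the fingers, y is the direction in which the jaws open and shut (so a half turn about z gives the same grasp; the last joint's range is limited). The gripper opens to 85 mm and grips with 20 to 120 N. Pads are 22 mm wide; open, the fingers measure 114 mm over their backs; the gripper's body (76 mm by 85 mm) begins 54 mm behind the grasp point. The pads swing forward as they close: fully open they stand 13 mm farther back than shut.
Start: joints at [1.226, 0.507, -0.238, 1.5, 0.126, 1.149, -0.155], TCP at [0.272, -0.563, 0.231] pointing down, gripper open.
Joint ranges: [-3.08, 3.08], [-0.24, 2.05], [-1.43, 1.35], [0, 2.5], [-1.52, 4.66], [0.17, 1.96], [-2.89, 2.89]. Speed limits (rad/s): [2.39, 2.39, 3.14, 3.14, 3.14, 3.14, 3.14].

### API

Orientations are given as a unit quaternion [w, x, y, z].
In Python, from station import ctrl, get_state, vision, ticket, models gives the robot as it stands. Calls block until the motion is done:
- ctrl.movep(position, orientation): joint-space move of the TCP to a pose.
- ctrl.movel(position, frame=None, max_speed=0.15): straight line of the TCP; frame=None keeps the orientation; max_speed is the mean speed in m/s.
- ctrl.set_joints(angles): joint-space move.
- ctrl.ungrasp() and ctrl.close_gripper(force=None): open the fingers fully, or close them until they stop; force is the grip in N (None keeps the last).
- ctrl.pause(seconds).
- ctrl.ik(position, orientation): joint angles nearest the present ones, or None.
- get_state(): the state.
- vision.grab_frame(name): name is "scene" or "side" or "wrist"; returns (picture, depth): 480x640x3 uint8, blue, green, red; 480x640 float32, m along the optical axis (not along the pixel's ray), 0 where there is no reading.
- vision.camera_info(name): a dict with "mtx" (3x3 intrinsics, pixels), "R" (3x3) and "t" (3): a world point X has camera coordinates R X + t; the wrist camera has in their place "hand_eye" (4x4, takes a point from camera to tool coordinates, whose origin is the TCP and whose axes are the flange's). Camera axes: x right, y down, z forward; pixel columns grow to the right and rows downward; lengths in m; the calibration is good to about 2 mm. A picture is of the moment at which its call begins: read the wrist's pose just before it. camera_info takes no time and is no camera call.
A pose or a line that the arm cannot do raises ctrl.Unreachable and nothing moves.
- ticket.close_job(): hands the job in, once; it reports no verdict.
Trained networks look in the newest picture that a camera, given by its name, has taken for a name from the list of things; names that differ only in an ending like _2 or _b are one class to them, and where a whole thing is asked for, a point or a joint stands for the part that bears it (a point fixed in the world has none). Each returns a list of dicts, best first, with "p" (0 to 1); they miss things now and then, are a little off and sometimes report something else, mostly with a low value. They report only what shows in the picture. A call takes as long as a camera call.
- models.recognise(camera, target): "point" ([column, row] in pixels, amid what is visible of it).
- models.masks_of(camera, target): "mask" (480x640 bool, what is visible of it) and "point" ([column, row] in pixels, amid what is visible of it).
The state is a dict: "time": time; "qpos": joint angles; "qd": joint speeds; "tau": joint torques, N m; "tcp_pos": TCP position; "eef_rot": TCP orientation; "contact_force": force on the tool from outside, world axes, zero at the start; "wrist_torque": the same for the moment, N m; "width": finger opening in m.
Only numpy, scipy, OpenCV 4.12 (cv2) and the standard library are available. Lean on these libraries where they do the work, as an engineer would, in place of code of your own. Each camera call takes 0.05 s, during which the arm holds its last target.

### The job

The overload breaker of the rotary-handpiece control unit has tripped. Pressing with the fingertips only, switch the unit off at its rocker, then reach into the recessed well and press the popped-up red reset button fully home so that it stays in, then switch the unit back on at the rocker. Lift nothing, leave the speed dial as it is set, don't shove the unit about, and don't disturb the things lying round it and on it.

Things in the scene. Friction and masses are not known exactly. Their poses are not given: they have to be found in the camera images.
- control_unit: Loose control unit (2 to 3 kg): grey case, black side cheeks, level light-grey deck 150 mm (x) by 196 mm (y; 216 over the cheeks), deck 62 mm above the worktop, cheeks 65 mm; black battery pack 48 mm high behind it (x 75 to 123 mm). Origin on the worktop below the deck's centre; x to the unit's back (battery), away from robot and sockets; y to its left (side of dial and well); z up.
- well_mouth (a point): Centre of the mouth of the rectangular reset well, level with the top of its black frame, 65 mm above the worktop; at x 12, y 46 mm of the unit. The opening is 34 mm along the unit's x by 54 mm along its y, with upright walls; its floor lies 31 mm below the mouth (34 mm above the worktop). The frame stands 3 mm above the deck. Only an end of at most about 30 by 50 mm goes in (closed fingertips, closing line along the unit's y).
- reset_top (a point): Centre of the top of the round red reset button (24 mm across) at the bottom of the well, straight below well_mouth: 46 mm above the worktop (19 mm below the well's mouth) while tripped, when a yellow band shows below the red cap, and 40 mm when home. Moves with the button.
- reset_button (a joint): Travel of the reset button in m, straight down: 0 = tripped (out), 0.006 = home. It snaps: about 4 N starts it, the resistance falls to nothing half-way (3 mm), and past that it goes home by itself and stays in.
- rocker_on_end (a point): Point on the top face of the black power rocker over its far half (marked with a white bar), 15 mm from the pivot. Pressing here straight down switches on. The rocker is 50 mm long (unit's x) and 30 mm wide (unit's y), its pivot line along the unit's y at x 12, y -46 mm, 70 mm above the worktop; its top is a shallow V, so the pressed half lies level, 70 mm above the worktop, and the raised half's end stands at 80 mm. Its bezel round it is 65 mm high.
- rocker_off_end (a point): The like point on the rocker's near half (marked with a white ring), 15 mm from the pivot towards the unit's front. Pressing here straight down switches off.
- power_rocker (a joint): Angle of the rocker in rad: 0 = on (far half, white bar, down; near half raised), as found; 0.4 = off (near half, white ring, down; far half raised). It snaps: about 2 to 4 N on the raised half starts it, past the middle (0.2) it goes over by itself and stays.
- speed_dial (a joint): Speed dial, a black knob 33 mm across and 18 mm high on the deck at x -46, y 46 mm of the unit; 0 as set (rad), turns easily. To be left alone.
- abrasive_roll: Dark red abrasive roll standing on end, 52 mm across, 49 mm high, on the worktop in front of the unit (about x -118, y 50 mm of it); loose; origin under its centre. To be left alone.
- chuck_key: Steel chuck key 50 x 66 x 12 mm lying in front of the unit (about x -123, y -48 mm of it); loose; origin under its middle. To be left alone.
- eraser: Blue and white eraser 23 x 50 x 13 mm lying on the battery pack behind the deck (about x 100, y -20 mm of the unit, its underside 48 mm above the worktop); loose; origin under its middle. To be left alone.
- wood_blank: Reddish wooden carving blank 32 x 140 x 22 mm lying on the worktop behind the unit (about x 175 mm of it); loose; origin under its middle. To be left alone.

How it is judged:
By the outcome, as a careful person would: the job done as asked, in the order asked, and still so for the second after the job is handed in, with the robot touching nothing.
It also fails if it takes over 42 s, if anything falls off the work surface, if the arm or the gripper's body presses on something with over 40 N, if the wrist force passes 120 N, or if a joint passes its speed limit or range.

## Working session

There is one attempt and no reset: what is moved stays moved. The work goes in short steps, each a Python script; the robot and the scene stay as the last script left them, time stands still between calls to the robot, and variables do not carry over. Pictures are saved under pics/ and viewed, and the job is handed in when it is done.

```bash
ls; mkdir -p pics; python3 - <<'E'
from station import ctrl,get_state,vision,models
import cv2,numpy as np
s=get_state();print(s['time'],s['tcp_pos'],s['eef_rot'],s['width'],ctrl.pinch_z)
for n in('scene','side'):
    im,d=vision.grab_frame(n);cv2.imwrite(f'pics/{n}1.png',im);np.save(f'pics/{n}1.npy',d)
    c=vision.camera_info(n);print(n,c['mtx'],c['R'],c['t'])
    for t in('well_mouth','reset_top','rocker_on_end','rocker_off_end','speed_dial'):
        r=models.recognise(n,t);print(t,[(x['point'],round(x['p'],2)) for x in r[:2]])
E
```

```text
pics
0.0 [ 0.27203998 -0.56211708  0.23041493] [-8.88610539e-04  9.74696921e-01  2.23528701e-01 -2.07948861e-04] 0.08534076615463321 -0.0187
scene [[595.83509949   0.         317.78859674]
 [  0.         595.83509949 240.53212665]
 [  0.           0.           1.        ]] [[-0.48791883 -0.87278922  0.01319822]
 [-0.60370967  0.32649639 -0.727279  ]
 [ 0.6304521  -0.36282101 -0.68621503]] [0.48195099 0.31845886 0.61861353]
well_mouth [([308.6, 253.6], 0.88), ([311.8, 269.2], 0.17)]
reset_top [([281.1, 260.5], 0.54)]
rocker_on_end [([326.4, 217.0], 0.8), ([352.7, 319.7], 0.26)]
rocker_off_end [([328.5, 212.2], 0.81)]
speed_dial [([314.4, 266.7], 0.67), ([305.3, 249.1], 0.67)]
side [[516.35469415   0.         329.06022278]
 [  0.         516.35469415 237.61483467]
 [  0.           0.           1.        ]] [[-0.88466903 -0.46599945  0.01432524]
 [-0.21671899  0.38383326 -0.89761067]
 [ 0.41278757 -0.79719291 -0.44055633]] [0.60472484 0.11627534 0.81271352]
well_mouth [([309.0, 272.7], 0.76), ([317.9, 231.3], 0.26)]
reset_top []
rocker_on_end [([315.2, 237.2], 0.79)]
rocker_off_end [([317.9, 237.1], 0.83)]
speed_dial [([340.1, 264.0], 0.71)]
```

View pics/scene1.png

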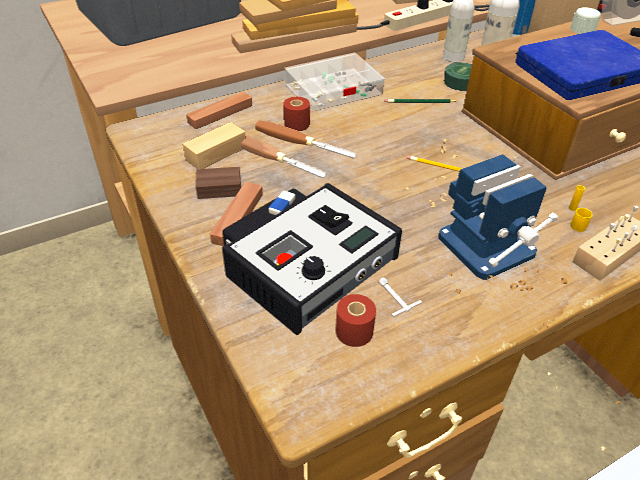

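View pics/side1.png

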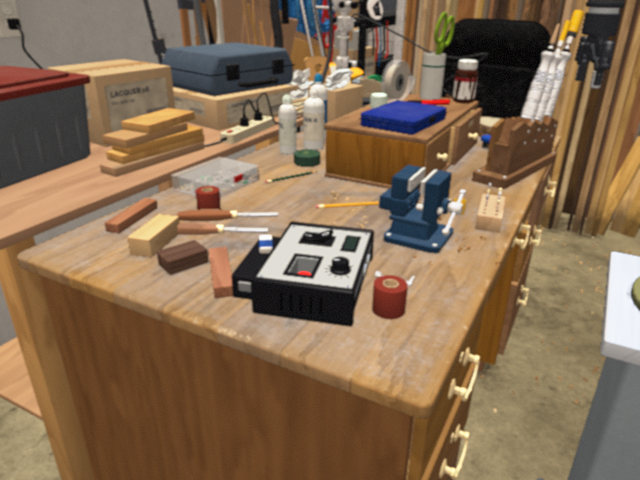

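Both pictures show the unit mid-image: in the scene view the rocker is at about (328,216), the well at (285,250) with the red button near (284,258), and the dial at (314,267). The roll is at (355,318) and the key at (400,298). Next I'll fit the deck pose from depth.

```bash
cat > h.py <<'E'
import numpy as np,cv2
from station import ctrl,get_state,vision,models,ticket
from scipy.spatial.transform import Rotation as Ro
def cloud(n,d):
    c=vision.camera_info(n);K=c['mtx'];v,u=np.mgrid[:480,:640]
    P=np.stack([(u-K[0,2])/K[0,0]*d,(v-K[1,2])/K[1,1]*d,d],-1)
    return (P-c['t'])@c['R']   # R^T (p-t)
def proj(n,X):
    c=vision.camera_info(n);p=(np.asarray(X)@np.array(c['R']).T+c['t'])@np.array(c['mtx']).T
    return p[...,:2]/p[...,2:]
def ray(n,uv,z):
    c=vision.camera_info(n);r=c['R'].T@np.linalg.inv(c['mtx'])@[*uv,1];o=-c['R'].T@c['t']
    return o+r*(z-o[2])/r[2]
E
python3 - <<'E'
from h import *
for n in('scene','side'):
    d=np.load(f'pics/{n}1.npy');P=cloud(n,d);im=cv2.imread(f'pics/{n}1.png')
    g=(im.min(2)>120)&(im.max(2).astype(int)-im.min(2)<25)&(d>0)&(np.abs(P[...,2]-.062)<.012)
    k,l,st,ce=cv2.connectedComponentsWithStats(g.astype(np.uint8))
    i=1+np.argmax(st[1:,4]);print(n,st[i],np.median(P[l==i],0))
    Q=P[l==i]
    # intersect pixels with z=.062
    vv,uu=np.nonzero(l==i);XY=np.array([ray(n,(u,v),.062)[:2] for u,v in zip(uu,vv)])
    print(cv2.minAreaRect((XY*1000).astype(np.float32)))
    print(cv2.minAreaRect((Q[:,:2]*1000).astype(np.float32)))
    print('rocker',ray(n,(328.5,214) if n=='scene' else (316.5,237),.072))
E
```

```text
scene [ 230  188  165  113 6375] [0.57770832 0.23735433 0.06267208]Traceback (most recent call last):
  File "<stdin>", line 9, in <module>
  File "h.py", line 12, in ray
    c=vision.camera_info(n);r=c['R'].T@np.linalg.inv(c['mtx'])@[*uv,1];o=-c['R'].T@c['t']
ValueError: time passes only in moves, steps and waits
```

```bash
python3 - <<'E'
s=open('h.py').read()
s=s.replace("def cloud","import functools\n@functools.lru_cache\ndef CI(n):\n    c=vision.camera_info(n);return {k:np.array(v) for k,v in c.items()}\ndef cloud",1)
a,b=s.split("def cloud");b=b.replace("vision.camera_info(n)","CI(n)");open('h.py','w').write(a+"def cloud"+b)
E
python3 - <<'E'
from h import *
for n in('scene','side'):
    d=np.load(f'pics/{n}1.npy');P=cloud(n,d);im=cv2.imread(f'pics/{n}1.png')
    g=(im.min(2)>120)&(im.max(2).astype(int)-im.min(2)<25)&(d>0)&(np.abs(P[...,2]-.062)<.012)
    k,l,st,ce=cv2.connectedComponentsWithStats(g.astype(np.uint8))
    i=1+np.argmax(st[1:,4]);print(n,st[i],np.median(P[l==i],0))
    Q=P[l==i]
    vv,uu=np.nonzero(l==i);XY=np.array([ray(n,(u,v),.062)[:2] for u,v in zip(uu,vv)])
    print(cv2.minAreaRect((XY*1000).astype(np.float32)))
    print(cv2.minAreaRect((Q[:,:2]*1000).astype(np.float32)))
    print('rocker',ray(n,(328.5,214) if n=='scene' else (316.5,237),.072))
print(get_state()['time'])
E
```

```text
scene [ 230  188  165  113 6375] [0.57770832 0.23735433 0.06267208]
((584.3276977539062, 233.89825439453125), (145.13723754882812, 193.2993927001953), 15.617949485778809)
((583.2861938476562, 234.3911895751953), (147.90325927734375, 197.488037109375), 15.318145751953125)
rocker [0.61070744 0.19367167 0.072     ]
side [ 257  225  113   64 3427] [0.57845816 0.24452294 0.06150275]
((582.2343139648438, 233.8995819091797), (145.0253448486328, 193.60255432128906), 15.667471885681152)
((581.8162841796875, 236.19796752929688), (145.7630615234375, 202.04991149902344), 15.5020751953125)
rocker [0.60188071 0.20258308 0.072     ]
0.6
```

```bash
cat >> h.py <<'E'
yaw=np.deg2rad(15.5);C=np.array([.583,.234])
def U(x,y,z,C=C,yaw=yaw):
    c,s=np.cos(yaw),np.sin(yaw);return np.array([C[0]+(c*x-s*y)/1000,C[1]+(s*x+c*y)/1000,z/1000])
def quat(yaw,half=0):
    q=(Ro.from_euler('z',yaw+half*np.pi)*Ro.from_euler('x',np.pi)).as_quat();return np.array([q[3],q[0],q[1],q[2]])
E
python3 - <<'E'
from h import *
print(CI('wrist'))
for h in(0,1):
  for p in((12,-46,72),(12,46,40),(-10,0,300)):
    q=ctrl.ik(U(*p),quat(yaw,h));print(h,p,None if q is None else np.round(q,2))
E
```

```text
{'mtx': array([[390.04722625,   0.        , 319.30171458],
       [  0.        , 390.04722625, 235.23022657],
       [  0.        ,   0.        ,   1.        ]]), 'hand_eye': array([[-9.94962339e-04, -9.44654050e-01, -3.28066665e-01,
         8.51154823e-02],
       [ 9.99999498e-01, -9.78363397e-04, -2.15647923e-04,
        -8.47338974e-04],
       [-1.17255733e-04, -3.28066715e-01,  9.44654549e-01,
        -1.43249527e-01],
       [ 0.00000000e+00,  0.00000000e+00,  0.00000000e+00,
         1.00000000e+00]])}
0 (12, -46, 72) [-0.09  0.7  -0.44  1.66  0.37  0.86 -1.98]
0 (12, 46, 40) [-0.25  0.75 -0.4   1.65  0.38  0.81 -2.12]
0 (-10, 0, 300) [ 0.11  0.58 -0.97  1.39  0.47  1.41 -2.15]
1 (12, -46, 72) [ 0.19  0.87 -1.01  1.65  0.81  1.09  0.79]
1 (12, 46, 40) [-0.03  0.85 -0.83  1.65  0.73  0.97  0.72]
1 (-10, 0, 300) [ 0.23  0.72 -1.33  1.39  0.69  1.55  0.8 ]
```

```bash
python3 - <<'E'
from h import *
P=cloud('scene',np.load('pics/scene1.npy'))
V=P[150:280,440:560].reshape(-1,3);V=V[(V[:,2]>.05)&(V[:,2]<.4)];print(V.min(0),V.max(0))
ctrl.close_gripper(20);print(get_state()['time'])
ctrl.movep(U(-20,0,280),quat(yaw,0))
s=get_state();print(s['time'],s['tcp_pos'],s['eef_rot'],s['qpos'],s['width'],s['contact_force'])
im,d=vision.grab_frame('wrist');cv2.imwrite('pics/w1.png',im);np.save('pics/w1.npy',d)
E
```

```text
[ 0.41828727 -0.25451832  0.05001977] [0.59265273 0.03423414 0.13560347]
1.3667
4.3333 [0.56415806 0.22771281 0.27981728] [ 2.36405518e-04  9.90963529e-01  1.34131355e-01 -8.76759323e-05] [ 0.10710501  0.56311929 -0.92730463  1.45944137  0.45388305  1.34497088
 -2.14886455] 0.0001832513028177324 [ 0.32664624 -0.70884065 -0.12245983]
```

View pics/w1.png

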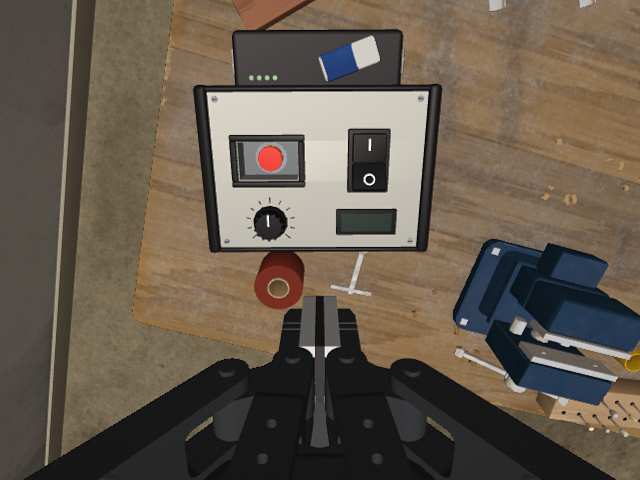

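The wrist view shows the well at about (267,160) with the red button at (271,158). The rocker is at (369,160), with bar half far and ring half near, and the dial is at (270,222). The view is unobstructed, so I'll refine the pose from it.

```bash
cat >> h.py <<'E'
def wT(s):
    q=s['eef_rot'];T=np.eye(4);T[:3,:3]=Ro.from_quat([q[1],q[2],q[3],q[0]]).as_matrix();T[:3,3]=s['tcp_pos'];return T@CI('wrist')['hand_eye']
def wray(T,uv,z):
    uv=np.atleast_2d(uv);r=np.c_[uv,np.ones(len(uv))]@np.linalg.inv(CI('wrist')['mtx']).T@T[:3,:3].T;o=T[:3,3]
    return o+r*((z-o[2])/r[:,2])[:,None]
def deckfit(im,T):
    g=((im.min(2)>150)&(im.max(2).astype(int)-im.min(2)<45)).astype(np.uint8);g[300:]=0
    k,l,st,ce=cv2.connectedComponentsWithStats(g);i=1+np.argmax(st[1:,4])
    vv,uu=np.nonzero(l==i);X=wray(T,np.c_[uu,vv],.062);return cv2.minAreaRect((X[:,:2]*1000).astype(np.float32)),l==i
E
python3 - <<'E'
from h import *
im=cv2.imread('pics/w1.png');T=wT(get_state());r,m=deckfit(im,T);print(r,m.sum())
hsv=cv2.cvtColor(im,cv2.COLOR_BGR2HSV)
red=((hsv[...,0]<8)|(hsv[...,0]>172))&(hsv[...,1]>150)&(hsv[...,2]>150);red[:130]=0;red[190:]=0
v,u=np.nonzero(red);print('red',u.mean(),v.mean(),wray(T,(u.mean(),v.mean()),.046))
def inv(X):
    d=(np.array(X)[:,:2]-C)*1000;c,s=np.cos(yaw),np.sin(yaw);return np.c_[d[:,0]*c+d[:,1]*s,-d[:,0]*s+d[:,1]*c]
print('red unit',inv(wray(T,(u.mean(),v.mean()),.046)))
print('rocker outer bezel unit',inv(wray(T,[(348,129),(390,129),(388,192),(349,190)],.065)))
print('well frame',inv(wray(T,[(230,137),(304,135),(304,185),(234,187)],.065)))
print('deck',inv(wray(T,[(206,91),(427,91),(418,247),(218,248)],.062)))
E
```

```text
((582.5988159179688, 235.2892608642578), (143.08766174316406, 192.7456817626953), 15.363000869750977) 22729
red 269.7032258064516 158.1483870967742 [[0.58233318 0.28288026 0.046     ]]
red unit [[12.42011383 47.28070849]]
rocker outer bezel unit [[ 40.54036208 -25.75407395]
 [ 40.44924724 -63.05025679]
 [-16.58062278 -64.43372616]
 [-14.58302724 -27.88697638]]
well frame [[ 33.88403062  79.54137218]
 [ 35.45872319  13.39218106]
 [ -9.74334815  14.08270811]
 [-11.46665287  79.33087564]]
deck [[ 72.54831458  98.03097988]
 [ 72.08966417 -93.89648437]
 [-72.88626834 -97.77001009]
 [-73.42509261 100.40374806]]
```

```bash
sed -i 's/^yaw=.*/yaw=np.deg2rad(15.4);C=np.array([.583,.2348])/' h.py
cat >> h.py <<'E'
def press(x,y,zs,up,fmax=25):
    for z in zs:
        ctrl.movel(U(x,y,z),max_speed=.04);s=get_state();f=s['contact_force'];print(z,round(s['tcp_pos'][2]*1000,1),np.round(f,1),round(s['time'],2))
        if abs(f[2])>fmax: print('STOP');break
    ctrl.movel(U(x,y,up))
def snap(n):
    s=get_state();im,d=vision.grab_frame('wrist');cv2.imwrite(f'pics/{n}.png',im);return wT(s),im
E
python3 - <<'E'
from h import *
ctrl.movep(U(-6,-46,95),quat(yaw,0));s=get_state();print(s['time'],s['tcp_pos'],U(-6,-46,95),s['contact_force'])
press(-6,-46,(80,77,74.5,72.5,71.5),110)
T,im=snap('w2');print(get_state()['time'])
E
```

```text
5.1667 [0.59007134 0.18989765 0.09632111] [0.58943101 0.18885827 0.095     ] [-0.5577319  -0.10487498 -0.06210128]
80 80.0 [0.2 0.2 0.2] 5.69
77 76.9 [-0.3 -1.2  1.2] 5.94
74.5 74.2 [0.2 0.2 0.3] 6.19
72.5 72.3 [ 0.6 -0.  -0.5] 6.44
71.5 71.5 [-1.   0.3 -0.3] 6.69
7.15
```

View pics/w2.png

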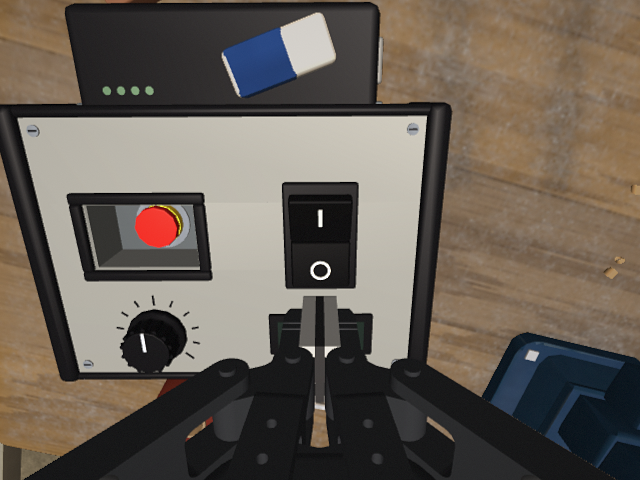

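```bash
cat >> h.py <<'E'
def rockerz():
    s=get_state();T=wT(s);im,d=vision.grab_frame('wrist');K=CI('wrist')['mtx'];v,u=np.mgrid[:480,:640]
    P=np.stack([(u-K[0,2])/K[0,0]*d,(v-K[1,2])/K[1,1]*d,d],-1)@T[:3,:3].T+T[:3,3]
    e=(P[...,:2]-C)*1000;c,s_=np.cos(yaw),np.sin(yaw);x=e[...,0]*c+e[...,1]*s_;y=-e[...,0]*s_+e[...,1]*c
    for a in range(-12,38,5):
        m=(d>0)&(abs(x-a)<2.5)&(abs(y+46)<9);print(a,m.sum(),round(1000*float(np.median(P[...,2][m])),1) if m.any() else None)
    m=(d>0)&(abs(x-12)<6)&(abs(y-46)<6);print('reset z',1000*np.median(P[...,2][m]) if m.any() else None,m.sum())
E
python3 - <<'E'
from h import *
rockerz()
E
```

```text
-12 722 158.1
-7 625 147.1
-2 674 146.8
3 4556 145.6
8 3689 163.8
13 3292 187.0
18 306 73.2
23 327 75.3
28 347 77.5
33 389 79.4
reset z 46.687494688347016 439
```

Far half of the rocker now rises from 73 to 79 mm, so the unit is off. Button top reads 46.7 mm, still tripped. Before going into the well I'll check its frame from the newer close picture.

```bash
python3 - <<'E'
from h import *
T=wT(get_state());X=wray(T,[(69,196),(203,194),(211,279),(86,280)],.065)
e=(X[:,:2]-C)*1000;c,s=np.cos(yaw),np.sin(yaw);q=np.c_[e[:,0]*c+e[:,1]*s,-e[:,0]*s+e[:,1]*c];print(q,q.mean(0))
ctrl.movel(U(12,46,95),max_speed=.2)
s=get_state();print(s['time'],s['tcp_pos'],U(12,46,95),s['contact_force'])
im,d=vision.grab_frame('wrist');cv2.imwrite('pics/w3.png',im)
E
```

```text
[[ 33.9550641   77.5992875 ]
 [ 34.8723581   11.63324559]
 [-11.11110587  11.95784165]
 [-11.59610492  78.25424806]] [11.53005285 44.8611557 ]
7.825 [0.5824128  0.28115899 0.0943667 ] [0.58235356 0.28233506 0.095     ] [ 0.02405449 -0.45078906  0.42693841]
```

View pics/w3.png

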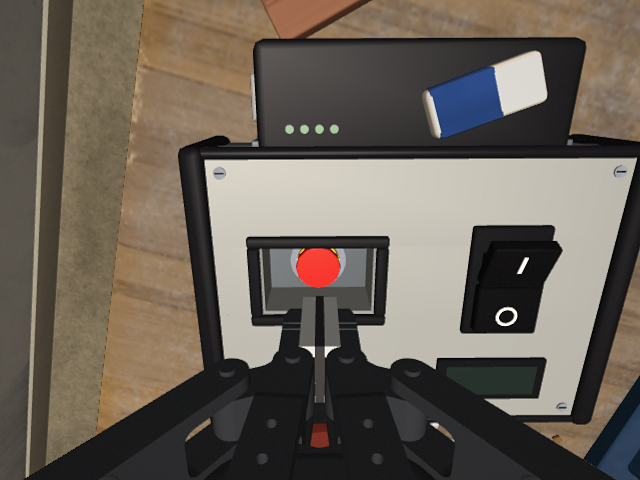

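The tips (u≈319) are centred on the well (u≈318) and the button (319,266). The rocker's bar half is clearly raised. Going in.

```bash
python3 - <<'E'
from h import *
press(11.7,45.5,(60,48,45,43,41.5,40.3),105,20)
ctrl.pause(.3)
T,im=snap('w4');rockerz();print(get_state()['time'])
E
```

```text
60 60.3 [ 0.  -0.   0.6] 8.9
48 47.6 [-0.5  0.6  0.6] 9.35
45 45.3 [1.3 0.4 3.2] 9.6
43 42.7 [-0.2  0.  -0.3] 9.85
41.5 41.3 [0.1 0.1 0.1] 10.1
40.3 40.3 [0.6 0.4 0.1] 10.35
-12 148 70.6
-7 295 70.8
-2 299 70.9
3 316 70.7
8 318 70.7
13 285 71.0
18 282 73.3
23 292 75.5
28 310 77.5
33 448 79.3
reset z 142.71896906949655 1202
11.3333
```

View pics/w4.png

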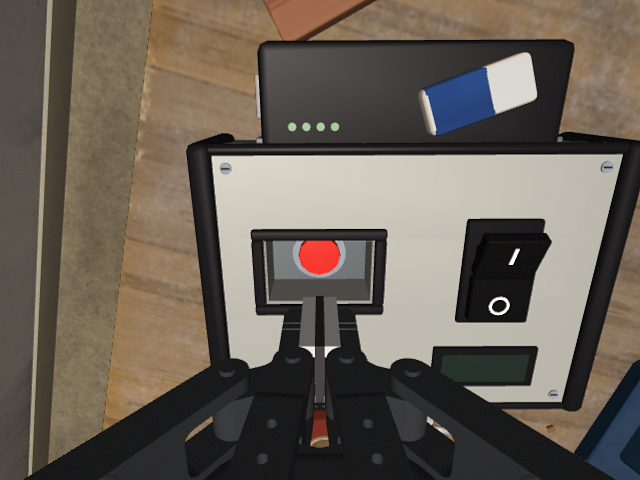

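The yellow band is gone at (319,256), so the button is home and stays in, and the rocker is still off. Next I'll check the reset height from the rocker side and press the rocker on.

```bash
python3 - <<'E'
from h import *
ctrl.movel(U(30,-46,105),max_speed=.2)
press(30,-46,(80,77,74.5,72.5,71.5),120)
ctrl.movep(U(-20,0,280),quat(yaw,0))
rockerz();T,im=snap('w5');r,m=deckfit(im,T);print(r,get_state()['time'],get_state()['contact_force'])
for n in('scene',):
    cv2.imwrite('pics/s5.png',vision.grab_frame(n)[0])
E
```

```text
80 80.1 [ 0.6 -0.6  0.5] 12.72
77 77.1 [0.7 0.6 1.4] 12.97
74.5 74.1 [ 0.2  0.5 -0.2] 13.22
72.5 72.2 [ 0.4  0.7 -0.1] 13.47
71.5 71.4 [-0.7  0.9 -0.3] 13.72
-12 712 356.9
-7 4962 355.3
-2 120 76.6
3 119 74.5
8 121 72.3
13 115 70.6
18 105 70.8
23 121 70.8
28 125 70.8
33 121 70.8
reset z 40.6618215668702 151
((582.6552734375, 235.1555938720703), (143.57119750976562, 192.46640014648438), 15.500225067138672) 15.0333 [-0.81832443  0.09884851  0.39745631]
```

View pics/w5.png

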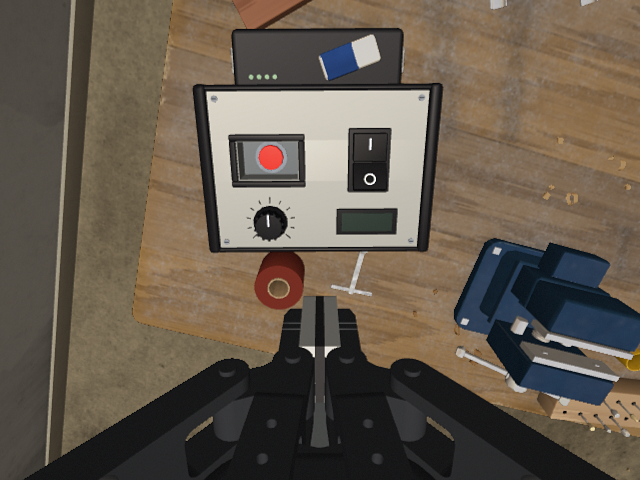

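The far half of the rocker is level at 70.8 mm and the near half is raised, so the unit is on. The button top at (271,157) reads 40.7 mm, so it is home. The unit, the dial at (270,222), and the roll, key, eraser and blank all sit as they did in the first wrist picture.

```bash
python3 - <<'E'
from h import *
print(ticket.close_job(),get_state()['time'])
E
```

```text
the job is handed in; nothing more can be done
the job is handed in; nothing more can be done
```

The job is done and handed in. With the closed fingertips I switched the rocker off, pressed the reset button home in its well, and switched the rocker back on. The last clock reading before hand-in was about 15 s.

- **Rocker off:** after the first press its far half stood at 73–79 mm. It was still that way after the reset press.
- **Reset button:** its top went from 46.7 mm to 40.7 mm, and the yellow band no longer shows.
- **Rocker on:** the far half now lies level at 70.8 mm and the near half is raised.
- **Surroundings:** the deck fit agrees with the one before the presses to about 0.2 mm and 0.15°. The dial, roll, key, eraser and wooden blank look unchanged in the wrist picture.
- **Forces:** the highest contact force I read at the press steps was about 3.5 N. The fingers finished clear of everything, about 0.28 m above the worktop.

No check failed. Two height readings of the wrong spot, where the gripper hid the rocker or the button from the camera, were ignored. I took one last scene picture but did not look at it.

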